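# Set the click-wheels and press open the toy-locker lock

## Task

The lid of the toy bench's locker is held by a child-proof lock with two coloured click-wheels. With a fingertip, flick the edge of each wheel, click by click, until its yellow field sits on top in line with the yellow triangle beside it; then press the white button between the wheels all the way down and let go, so that the lid springs ajar by itself. Nothing is to be pinched or lifted: keep off the lid, and leave the toys standing as they are.

Things in the scene. Friction and masses are not known exactly. Their poses are not given: they have to be found in the camera images.
- toybox: Low storage locker of teal painted plywood, fixed to the bench, 340 (x) x 380 (y) x 90 high; origin at the centre of its underside on the bench top, z up, -x is its front (robot side). Its fixed front strip, the deck (x -170 to -80), carries the lock; the cream lid with a painted rainbow covers the rest, level with the deck
- lock_case: dark grey case of the lock, 70 (x) x 150 (y) x 24 high, fixed on the locker's deck with its axes along the locker's; origin at the centre of its underside, 90 above the bench (case top 114 above the bench). A wheel stands out of its top at y = +50 and at y = -50, the push button at y = 0. Flat yellow triangles on its top point at the wheels
- left_top (a point): fixed point: crest of the left (+y) wheel's rim, above its axle, 128 above the bench, 14 above the case. The wheel is a disc with a grippy silicone rim, 60 in diameter, 18 wide, its axle along the locker's y axis, 30 below this point. A closed fingertip laid on the crest with 5 to 10 N and drawn 20 to 25 mm along the locker's x axis turns it one click. Axes as the locker's
- right_top (a point): the same for the right (-y) wheel
- wheel_left (a joint): angle of the left wheel (rad), endless; 0 (or any whole turn) = yellow on top. Grows when the top of the rim is stroked towards the locker's +x (to the lid). 7 rests, 2*pi/7 = 0.898 apart (27 mm of rim); a spring ball pulls it to the nearest, so past half a click it goes on by itself. On top at 0, 1, .. 6 clicks: yellow, green, blue, violet, white, red, black. 2 to 3 N along the rim turns it
- wheel_right (a joint): the same for the right wheel (same sign, same order of fields)
- left_yellow (a point): middle of the left wheel's yellow field, on the rim; turns with the wheel. Its z axis points out of the wheel: straight up when the yellow field is on top
- right_yellow (a point): the same on the right wheel
- button_top (a point): centre of the top face of the white round push button, 28 in diameter, standing 10 above the case (124 above the bench) in an aluminium collar; moves with it
- button (a joint): button travel (m): 0 = out, 0.006 = fully down (about 5 N), springs back. Unless both wheels have yellow on top it is blocked after about 1 mm. From about 4 mm it has drawn back the steel bolt that holds the lid's front edge
- lid: cream lid, 236 (x) x 380 (y) x 12 thick, hinged at its far edge; origin in the middle of its front edge at half thickness, 47 behind the button's centre, 84 above the bench when shut and bolted. Freed, it springs up by itself until this point is about 108 above the bench and stays there
- sorting_cube: bystander: purple plastic shape-sorting cube, 110 each way; origin at the centre of its underside
- toy_pot: bystander: aluminium toy pot with lid and black knob, 106 in diameter (138 over its two handles), 88 high; origin at the centre of its underside
- ring_stack: bystander: three silicone rings on a wooden post and base, 88 in diameter, 110 high; origin at the centre of its underside
- toy_hammer: bystander: wooden toy hammer with red bands, lying, 140 long, head 72 wide, 36 high; origin on the bench under the middle of its length

How it is judged:
On the way, in this order (a step that is already met when the one before it is completed fails the run):
1. both wheels have their yellow field on top, the lid still shut (angle between each of left_yellow, right_yellow's own z axis and vertical below 0.15 rad and z of lid in the frame of toybox below 0.09 m), for 0.2 s.
2. the button is pressed down with the wheels so set (angle between each of left_yellow, right_yellow's own z axis and vertical below 0.15 rad and value of joint button above 0.004 m), for 0.05 s.
At the end, for the whole second after the job is handed in: both yellow fields on top within 0.15 rad (half a click is 0.45), the button out again (within 1.5 mm), the lid sprung ajar to its own rest (front edge 15 to 32 mm up), every toy upright within 20 mm of where it stood (angle between each of left_yellow, right_yellow, sorting_cube, toy_pot, ring_stack, toy_hammer's own z axis and vertical below 0.15 rad and z of lid in the frame of toybox between 0.099 and 0.116 m and value of joint button below 0.0015 m and distance of each of sorting_cube, toy_pot, ring_stack, toy_hammer from where it was at the start of the episode below 0.02 m); the robot touches nothing.
It fails at once if a toy is moved more than 20 mm, lifted or tipped (distance of any of sorting_cube, toy_pot, ring_stack, toy_hammer from where it was at the start of the episode above 0.02 m or angle between any of sorting_cube, toy_pot, ring_stack, toy_hammer's own z axis and vertical above 0.15 rad).
It fails at once if the lid is touched with more than 2 N, or lifted beyond where its spring takes it (z of lid in the frame of toybox above 0.122 m or contact force between any of the fingers, the arm and lid above 2 N).
It fails at once if a wheel is taken between the fingers: the grasp point comes within 11 mm of its crest (distance between the grasp point and left_top below 0.011 m or distance between the grasp point and right_top below 0.011 m).
It also fails if it takes over 54 s, if anything falls off the work surface, if the arm or the gripper's body presses on something with over 40 N, if the wrist force passes 120 N, or if a joint passes its speed limit or range.

## Robot

A 6-joint arm with a two-finger parallel gripper is mounted at the origin on the work surface. World frame = base frame: x ahead of the robot, y to its left, z up, the work surface at z = 0. Lengths are in m, angles in rad, forces in N, time in s.
With the tool pointing down it reaches from about 0.25 to 0.8 m from the base axis. Payload 3.9 kg.
Tool frame: the origin (TCP) lies at the very end of the fingers, on their centre line; the grasp point (between the pads) lies 19 mm behind it (tcp_to_grasp is the distance from the TCP to the grasp point, in m); z points along the fingers, y is the line along which they close (so a half turn about z gives the same grasp; the last joint's range is limited). The gripper opens to 85 mm and grips with 20 to 120 N. Pads are 22 mm wide; open, the fingers measure 114 mm over their backs; the gripper's body (76 mm by 85 mm) begins 54 mm behind the grasp point. The pads swing forward as they close: fully open they stand 13 mm farther back than shut.
Start: joints at [-1.165, 0.26, -0.138, 1.173, 0, 1.571], TCP at [0.207, -0.482, 0.231] pointing down, gripper open.
Joint ranges: [-2.78, 2.78], [-0.83, 1.72], [-1.28, 1.37], [-1.9, 2.12], [-1.57, 1.48], [-3.14, 3.14]. Speed limits (rad/s): [2.57, 2.57, 3.14, 3.14, 3.14, 3.14].

## Interface

Orientations are given as a rotation vector (axis times angle).
In Python, from bench import get_state, capture, close_job, tcp_to_grasp gives the robot as it stands. The module is installed in compiled form; this text tells all that it offers.
- The arm moves only by the tool send_rows, never from a script. Its argument "commands" is a list of rows, each an object of numbers: "ax", "ay", "az": the turn, a rotation vector about the tool's x, y, z in rad; "tx", "ty", "tz": the shift along the tool's x, y, z in m; "fingers": the finger opening in m, from 0 to 0.0854. A call has 1 to 20 rows; each row is the pose to reach, as a shift and turn from the pose commanded when the call began, along the tool's axes at that moment; what a row does not reach only later rows make up. A row lasts 1/12 s, in which the tool goes at most 41.7 mm and 7.16 degrees, less where a joint would pass 70% of its speed; a pose out of reach is approached as far as the arm can. A call with a gripper value outside its range is refused whole. The fingers move at their own pace and stop on an object; "squeeze" is the grip in N (left out, the last holds). Time passes only in rows, so rows that repeat a pose let the fingers close. It gives the time, the measured TCP pose, the force, the opening and the grip force at its end, in the units of the state.
- get_state(): the state, without advancing time (a new reading comes with each control period).
- capture(name): name is "scene" or "side" or "wrist"; returns a dict with "image" (420x560x3 uint8, blue, green, red), "depth" (420x560 float32, m along the optical axis (not along the pixel's ray), 0 where there is no reading), "mtx" (3x3 intrinsics, pixels), "rvec" (rotation vector, rad) and "tvec" (3), from world to camera coordinates, as OpenCV has them. Camera axes: x right, y down, z forward; pixel columns grow to the right and rows downward; lengths in m; the calibration is good to about 2 mm. A picture is of the moment at which its call begins.
- close_job(): hands the job in; it is judged then, once.
The state is a dict: "time_s": time; "joints": joint angles; "dq": joint speeds; "effort": joint torques, N m; "position": TCP position; "tool_rot": TCP orientation; "wrist_force": force on the tool from outside, world axes, zero at the start; "moment": the same for the moment, N m; "gripper_width": opening from 0.0 (shut) to 1.0 (fully open); "finger_force": force on a finger pad.
Only numpy, scipy, OpenCV 4.12 (cv2) and the standard library are available. Lean on these libraries where they do the work, as an engineer would, in place of code of your own. Each camera call takes 0.05 s, during which the arm holds its last target. There are 200 camera calls.

## Working session

There is one attempt and no reset: what is moved stays moved. The work goes in short steps, Python scripts to look and compute and a tool call to move; the robot and the scene stay as the last step left them, time stands still between calls to the robot, and variables do not carry over. Pictures are saved under pics/ and viewed, at most 10 in all, crops included, and the job is handed in when it is done.

Besides the shell and the picture viewer there is one more tool, called after ">>>" as name(argument=value, ...), one argument or row to a line, values as JSON. send_rows: Moves the arm, as the interface text tells. Its arguments: {"type":"object","properties":{"commands":{"type":"array","items":{"type":"object","properties":{"ax":{"type":"number"},"ay":{"type":"number"},"az":{"type":"number"},"tx":{"type":"number"},"ty":{"type":"number"},"tz":{"type":"number"},"fingers":{"type":"number"}}}},"squeeze":{"type":"number"}},"required":["commands"]}

```bash
mkdir -p pics; cat > h.py <<'E'
import numpy as np, cv2
from bench import get_state, capture, close_job, tcp_to_grasp
def cam(n):
    c=capture(n); R=cv2.Rodrigues(np.array(c['rvec'],float))[0]; t=np.array(c['tvec'],float).ravel(); return c,R,t
def cloud(c,R,t):
    K=c['mtx']; d=c['depth']; v,u=np.mgrid[:d.shape[0],:d.shape[1]]
    P=np.stack([(u-K[0,2])/K[0,0]*d,(v-K[1,2])/K[1,1]*d,d],-1)
    W=(P-t)@R; W[d==0]=np.nan; return W
def ray(c,R,t,uv,z):
    K=c['mtx']; d=R.T@np.linalg.solve(K,[uv[0],uv[1],1]); o=-R.T@t; return o+d*(z-o[2])/d[2]
E
python3 - <<'E'
from h import *
s=get_state(); print(s,tcp_to_grasp)
for n in ['scene','side']:
    c,R,t=cam(n); cv2.imwrite(f'pics/{n}1.png',c['image']); print(n,-R.T@t)
    np.savez(f'{n}.npz',image=c['image'],depth=c['depth'],mtx=c['mtx'],R=R,t=t)
E
```

```text
{'time_s': 0.0, 'joints': array([-1.16503277e+00,  2.60632348e-01, -1.39399562e-01,  1.17271544e+00,
        5.94791138e-06,  1.57084058e+00]), 'dq': array([-0.00072522,  0.00174086, -0.00108025,  0.00036942,  0.00031483,
       -0.00064804]), 'effort': array([ 1.55521870e-03, -4.05681252e+01,  2.53921455e+01,  1.87847059e-02,
        3.99520250e-04,  8.08644671e-06]), 'position': array([ 0.20695206, -0.481723  ,  0.23048048]), 'tool_rot': array([-3.07529951e+00, -6.32555060e-01,  6.08053261e-04]), 'wrist_force': array([ 0.01491213, -0.38350735, -0.38145531]), 'moment': array([-0.00207864,  0.01799907,  0.02713695]), 'finger_force': 0.0, 'gripper_width': 1.0003648645354484} 0.0187
scene [1.20572579 0.47625616 0.86098187]
side [ 0.52128165 -0.62639999  0.8325905 ]
```

View pics/scene1.png

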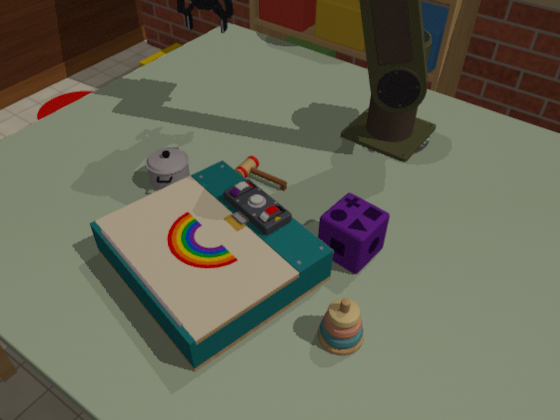

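View pics/side1.png

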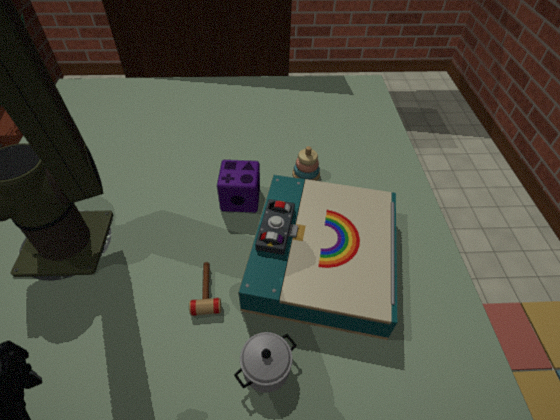

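The scene view shows the lock at about (257,205) with the button at (257,201) and wheels at (240,188) and (270,213). In the side view the button is at (276,222). I'll crop in and measure.

```bash
cat >> h.py <<'E'
class L:
    pass
def load(n):
    z=np.load(n+'.npz'); c={k:z[k] for k in('image','depth','mtx')}; return c,z['R'],z['t']
E
python3 - <<'E'
from h import *
ims=[]
for n,(u0,v0) in {'scene':(215,170),'side':(240,185)}.items():
    c,R,t=load(n); W=cloud(c,R,t)
    a=cv2.resize(c['image'][v0:v0+75,u0:u0+90],None,fx=4.4,fy=7 if 0 else 4.4,interpolation=cv2.INTER_CUBIC)
    ims.append(cv2.convertScaleAbs(a,alpha=1.5))
    # lid: cream mask
    hsv=cv2.cvtColor(c['image'],cv2.COLOR_BGR2HSV)
    z=W[...,2]
    m=((np.abs(z-.09)<.008)&(W[...,0]>.3)&(np.abs(W[...,1])<.5)).astype(np.uint8)
    m=cv2.morphologyEx(m,cv2.MORPH_CLOSE,np.ones((5,5)))
    k,lab,st,_=cv2.connectedComponentsWithStats(m); i=1+np.argmax(st[1:,4]); 
    P=W[(lab==i)&np.isfinite(z)&(np.abs(z-.09)<.008)]
    print(n,'plane z',np.median(P[:,2]),cv2.minAreaRect((P[:,:2]*1000).astype(np.float32)))
    # case top pts
    Q=W[(np.abs(z-.114)<.006)&(W[...,0]>.3)]
    # button white
    b=((hsv[...,1]<70)&(hsv[...,2]>110)&(np.abs(z-.124)<.008)).astype(np.uint8)
    k,lab,st,ce=cv2.connectedComponentsWithStats(b)
    for j in range(1,k):
        if st[j,4]>15: print('white',st[j],ce[j],ray(c,R,t,ce[j],.124),np.nanmedian(W[lab==j],0))
    # points above the deck within box
    r=cv2.minAreaRect((P[:,:2]*1000).astype(np.float32)); bx=cv2.boxPoints(r)
    hi=(z>.105)&(z<.14)&np.isfinite(z)
    mm=np.zeros_like(hi); 
    for v,u in zip(*np.where(hi)):
        if cv2.pointPolygonTest(bx,(float(W[v,u,0]*1000),float(W[v,u,1]*1000)),False)>0: mm[v,u]=1
    H=W[mm]; print('hi',len(H),cv2.minAreaRect((H[:,:2]*1000).astype(np.float32)), H[:,2].max())
    for nm,(lo,hi2) in {'y':(22,34),'g':(40,85),'b':(95,125),'v':(126,160)}.items():
        q=mm&(hsv[...,0]>=lo)&(hsv[...,0]<=hi2)&(hsv[...,1]>110)&(hsv[...,2]>50)
        if q.sum()>3: print(nm,q.sum(),np.round(W[q],3)[:12].tolist())
cv2.imwrite('pics/crop.png',np.hstack(ims))
E
```

```text
scene plane z 0.09039319061961787 ((680.0003662109375, -70.66749572753906), (385.4606018066406, 343.5585021972656), 76.16693878173828)
white [236 182  13   8  65] [241.63076923 185.09230769] [ 0.54581946 -0.09143312  0.124     ] [ 0.55023086 -0.08889595  0.1277862 ]
white [251 194  15  13 123] [257.93495935 199.74796748] [ 0.5623526  -0.03416272  0.124     ] [ 0.56127728 -0.03424903  0.12339303]
white [261 212   8   9  44] [264.15909091 215.81818182] [0.5935555  0.00584739 0.124     ] [0.59050851 0.00380801 0.12109756]
hi 1725 ((560.378173828125, -40.06724548339844), (151.6968994140625, 71.9403305053711), 76.31240844726562) 0.13146857891775246
y 21 [[0.576, 0.02, 0.118], [0.572, 0.02, 0.115], [0.576, 0.021, 0.116], [0.575, 0.022, 0.115], [0.573, 0.023, 0.115], [0.571, 0.024, 0.114], [0.572, 0.027, 0.116], [0.569, 0.028, 0.114], [0.578, 0.022, 0.115], [0.578, 0.024, 0.117], [0.578, 0.027, 0.118], [0.577, 0.029, 0.118]]
v 51 [[0.56, -0.101, 0.124], [0.564, -0.101, 0.123], [0.564, -0.098, 0.124], [0.562, -0.097, 0.124], [0.564, -0.103, 0.119], [0.565, -0.1, 0.122], [0.563, -0.098, 0.121
[... 533 characters left out ...]
9.0145874023438, -39.780906677246094), (153.03240966796875, 70.29232788085938), 75.84661865234375) 0.1326940845556725
y 13 [[0.541, -0.104, 0.116], [0.544, -0.103, 0.116], [0.546, -0.103, 0.115], [0.537, -0.105, 0.114], [0.539, -0.108, 0.118], [0.541, -0.107, 0.117], [0.544, -0.107, 0.117], [0.546, -0.107, 0.117], [0.539, -0.109, 0.116], [0.541, -0.109, 0.116], [0.544, -0.109, 0.115], [0.546, -0.11, 0.118]]
v 24 [[0.565, -0.086, 0.123], [0.563, -0.091, 0.126], [0.565, -0.089, 0.123], [0.568, -0.091, 0.126], [0.57, -0.087, 0.121], [0.563, -0.092, 0.124], [0.565, -0.092, 0.124], [0.568, -0.09, 0.121], [0.57, -0.087, 0.116], [0.563, -0.096, 0.124], [0.565, -0.094, 0.122], [0.568, -0.092, 0.12]]
```

View pics/crop.png

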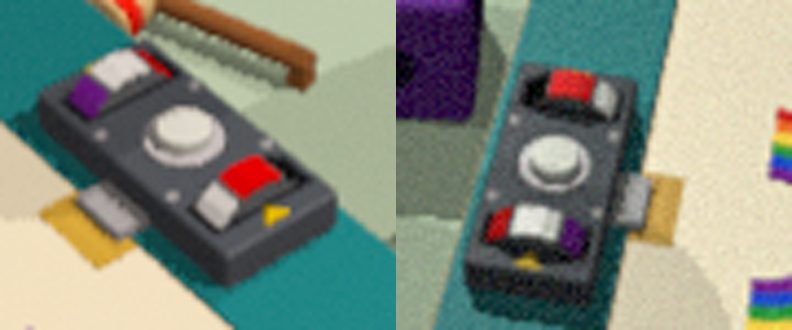

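The left wheel has red on top, so it needs 2 clicks towards +x. The right wheel has white on top, so it needs 3. Locker yaw is about -14°, the lock centre is about (0.560, -0.040), and the right crest about (0.548, -0.0885). I'll move above the right wheel with tool y along locker +y and the fingers closed.

>>> send_rows(
  commands=[
    {"tx": 0.46, "ty": -0.234, "az": -2.49, "fingers": 0},
    {"tx": 0.46, "ty": -0.234, "az": -2.49, "fingers": 0},
    {"tx": 0.46, "ty": -0.234, "az": -2.49, "fingers": 0},
    {"tx": 0.46, "ty": -0.234, "az": -2.49, "fingers": 0},
    {"tx": 0.46, "ty": -0.234, "az": -2.49, "fingers": 0},
    {"tx": 0.46, "ty": -0.234, "az": -2.49, "fingers": 0},
    {"tx": 0.46, "ty": -0.234, "az": -2.49, "fingers": 0},
    {"tx": 0.46, "ty": -0.234, "az": -2.49, "fingers": 0},
    {"tx": 0.46, "ty": -0.234, "az": -2.49, "fingers": 0},
    {"tx": 0.46, "ty": -0.234, "az": -2.49, "fingers": 0},
    {"tx": 0.46, "ty": -0.234, "az": -2.49, "fingers": 0},
    {"tx": 0.46, "ty": -0.234, "az": -2.49, "fingers": 0},
    {"tx": 0.46, "ty": -0.234, "az": -2.49, "fingers": 0},
    {"tx": 0.46, "ty": -0.234, "az": -2.49, "fingers": 0},
    {"tx": 0.46, "ty": -0.234, "az": -2.49, "fingers": 0},
    {"tx": 0.46, "ty": -0.234, "az": -2.49, "fingers": 0},
    {"tx": 0.46, "ty": -0.234, "az": -2.49, "fingers": 0},
    {"tx": 0.46, "ty": -0.234, "az": -2.49, "fingers": 0},
    {"tx": 0.46, "ty": -0.234, "az": -2.49, "fingers": 0},
    {"tx": 0.46, "ty": -0.234, "az": -2.49, "fingers": 0},
  ],
  squeeze=40,
)

```text
invalid input
```

>>> send_rows(
  commands=[
    {"ax": 0, "ay": 0, "az": -0.12, "tx": 0.03, "ty": -0.015, "tz": 0, "fingers": 0},
  ],
  squeeze=40,
)

```text
time_s: 0.18
position: [0.2271, -0.4598, 0.2306]
tool_rot: [3.033, 0.811, -0.003]
wrist_force: [1.2, -0.2, 0.9]
gripper_width: 0.883
finger_force: 0.0
```

>>> send_rows(
  commands=[
    {"ax": 0, "ay": 0, "az": -2.37, "tx": 0.453, "ty": -0.166, "tz": 0, "fingers": 0},
    {"ax": 0, "ay": 0, "az": -2.37, "tx": 0.453, "ty": -0.166, "tz": 0, "fingers": 0},
    {"ax": 0, "ay": 0, "az": -2.37, "tx": 0.453, "ty": -0.166, "tz": 0, "fingers": 0},
    {"ax": 0, "ay": 0, "az": -2.37, "tx": 0.453, "ty": -0.166, "tz": 0, "fingers": 0},
    {"ax": 0, "ay": 0, "az": -2.37, "tx": 0.453, "ty": -0.166, "tz": 0, "fingers": 0},
    {"ax": 0, "ay": 0, "az": -2.37, "tx": 0.453, "ty": -0.166, "tz": 0, "fingers": 0},
    {"ax": 0, "ay": 0, "az": -2.37, "tx": 0.453, "ty": -0.166, "tz": 0, "fingers": 0},
    {"ax": 0, "ay": 0, "az": -2.37, "tx": 0.453, "ty": -0.166, "tz": 0, "fingers": 0},
    {"ax": 0, "ay": 0, "az": -2.37, "tx": 0.453, "ty": -0.166, "tz": 0, "fingers": 0},
    {"ax": 0, "ay": 0, "az": -2.37, "tx": 0.453, "ty": -0.166, "tz": 0, "fingers": 0},
    {"ax": 0, "ay": 0, "az": -2.37, "tx": 0.453, "ty": -0.166, "tz": 0, "fingers": 0},
    {"ax": 0, "ay": 0, "az": -2.37, "tx": 0.453, "ty": -0.166, "tz": 0, "fingers": 0},
    {"ax": 0, "ay": 0, "az": -2.37, "tx": 0.453, "ty": -0.166, "tz": 0, "fingers": 0},
    {"ax": 0, "ay": 0, "az": -2.37, "tx": 0.453, "ty": -0.166, "tz": 0, "fingers": 0},
    {"ax": 0, "ay": 0, "az": -2.37, "tx": 0.453, "ty": -0.166, "tz": 0, "fingers": 0},
    {"ax": 0, "ay": 0, "az": -2.37, "tx": 0.453, "ty": -0.166, "tz": 0, "fingers": 0},
    {"ax": 0, "ay": 0, "az": -2.37, "tx": 0.453, "ty": -0.166, "tz": 0, "fingers": 0},
    {"ax": 0, "ay": 0, "az": -2.37, "tx": 0.453, "ty": -0.166, "tz": 0, "fingers": 0},
    {"ax": 0, "ay": 0, "az": -2.37, "tx": 0.453, "ty": -0.166, "tz": 0, "fingers": 0},
    {"ax": 0, "ay": 0, "az": -2.37, "tx": 0.453, "ty": -0.166, "tz": 0, "fingers": 0},
  ],
  squeeze=40,
)

```text
time_s: 1.85
position: [0.537, -0.0857, 0.2308]
tool_rot: [-0.382, -3.117, -0.0]
wrist_force: [0.3, -0.1, 0.0]
gripper_width: -0.004
finger_force: 0.0
```

```bash
python3 - <<'E'
from h import *
s=get_state(); print(s)
R=cv2.Rodrigues(s['tool_rot'])[0]; print(R.round(3))
E
```

```text
{'time_s': 1.85, 'joints': array([-1.58275120e-01,  2.93370040e-01, -9.24779803e-02,  1.18609957e+00,
        2.29804802e-05,  8.56313695e-02]), 'dq': array([-9.47837139e-05, -1.27884256e-03,  2.11632806e-03, -8.08451848e-05,
        1.07425761e-04,  1.59033143e-01]), 'effort': array([ 1.73181383e-02, -4.25736988e+01,  2.55326807e+01,  6.35111122e-03,
        8.33479112e-05, -8.52931961e-01]), 'position': array([ 0.537016  , -0.08570575,  0.23078704]), 'tool_rot': array([-3.82038603e-01, -3.11711865e+00, -1.01706433e-04]), 'wrist_force': array([ 0.26821394, -0.12843541,  0.01469847]), 'moment': array([-0.04964969, -0.01304673, -0.04095202]), 'finger_force': 0.0, 'gripper_width': -0.0038235246590045684}
[[-0.97   0.241 -0.001]
 [ 0.241  0.97   0.   ]
 [ 0.001 -0.    -1.   ]]
```

>>> send_rows(
  commands=[
    {"ax": 0, "ay": 0, "az": 0, "tx": 0, "ty": 0, "tz": 0.04, "fingers": 0},
    {"ax": 0, "ay": 0, "az": 0, "tx": 0, "ty": 0, "tz": 0.08, "fingers": 0},
    {"ax": 0, "ay": 0, "az": 0, "tx": 0, "ty": 0, "tz": 0.098, "fingers": 0},
    {"ax": 0, "ay": 0, "az": 0, "tx": 0, "ty": 0, "tz": 0.1, "fingers": 0},
    {"ax": 0, "ay": 0, "az": 0, "tx": 0, "ty": 0, "tz": 0.1, "fingers": 0},
    {"ax": 0, "ay": 0, "az": 0, "tx": 0, "ty": 0, "tz": 0.1, "fingers": 0},
  ],
)

```text
time_s: 2.35
position: [0.5383, -0.086, 0.1324]
tool_rot: [0.387, 3.116, -0.0]
wrist_force: [0.2, 0.9, -0.8]
gripper_width: 0.002
finger_force: 0.0
```

>>> send_rows(
  commands=[
    {"ax": 0, "ay": 0, "az": 0, "tx": 0, "ty": 0, "tz": 0.0015, "fingers": 0},
    {"ax": 0, "ay": 0, "az": 0, "tx": 0, "ty": 0, "tz": 0.002, "fingers": 0},
    {"ax": 0, "ay": 0, "az": 0, "tx": 0, "ty": 0, "tz": 0.002, "fingers": 0},
  ],
)

```text
time_s: 2.6
position: [0.5382, -0.086, 0.1304]
tool_rot: [0.385, 3.116, -0.0]
wrist_force: [0.1, 0.0, 0.7]
gripper_width: -0.002
finger_force: 0.0
```

>>> send_rows(
  commands=[
    {"ax": 0, "ay": 0, "az": 0, "tx": 0, "ty": 0, "tz": 0.001, "fingers": 0},
    {"ax": 0, "ay": 0, "az": 0, "tx": 0, "ty": 0, "tz": 0.001, "fingers": 0},
    {"ax": 0, "ay": 0, "az": 0, "tx": 0, "ty": 0, "tz": 0.001, "fingers": 0},
  ],
)

```text
time_s: 2.85
position: [0.5374, -0.0858, 0.1285]
tool_rot: [0.385, 3.118, 0.0]
wrist_force: [0.2, -0.7, -0.6]
gripper_width: 0.0
finger_force: 0.0
```

>>> send_rows(
  commands=[
    {"ax": 0, "ay": 0, "az": 0, "tx": 0, "ty": 0, "tz": 0.001, "fingers": 0},
    {"ax": 0, "ay": 0, "az": 0, "tx": 0, "ty": 0, "tz": 0.001, "fingers": 0},
    {"ax": 0, "ay": 0, "az": 0, "tx": 0, "ty": 0, "tz": 0.001, "fingers": 0},
  ],
)

```text
time_s: 3.1
position: [0.5376, -0.0858, 0.1276]
tool_rot: [0.385, 3.117, -0.0]
wrist_force: [-0.0, 0.4, 2.8]
gripper_width: -0.0
finger_force: 1.4
```

>>> send_rows(
  commands=[
    {"ax": 0, "ay": 0, "az": 0, "tx": 0, "ty": 0, "tz": 0.001, "fingers": 0},
    {"ax": 0, "ay": 0, "az": 0, "tx": 0, "ty": 0, "tz": 0.001, "fingers": 0},
    {"ax": 0, "ay": 0, "az": 0, "tx": 0, "ty": 0, "tz": 0.001, "fingers": 0},
  ],
)

```text
time_s: 3.35
position: [0.538, -0.0859, 0.1275]
tool_rot: [0.385, 3.116, -0.0]
wrist_force: [-2.0, -0.1, 7.7]
gripper_width: 0.0
finger_force: 4.0
```

Contact at z of about 0.128, at 7.7 N. Now I'll stroke towards the lid, then lift.

>>> send_rows(
  commands=[
    {"ax": 0, "ay": 0, "az": 0, "tx": -0.004, "ty": 0, "tz": 0, "fingers": 0},
    {"ax": 0, "ay": 0, "az": 0, "tx": -0.008, "ty": 0, "tz": 0, "fingers": 0},
    {"ax": 0, "ay": 0, "az": 0, "tx": -0.012, "ty": 0, "tz": 0, "fingers": 0},
  ],
)

```text
time_s: 3.6
position: [0.5492, -0.0887, 0.1279]
tool_rot: [0.385, 3.117, 0.0]
wrist_force: [-3.6, 1.4, 11.3]
gripper_width: -0.003
finger_force: 5.8
```

>>> send_rows(
  commands=[
    {"ax": 0, "ay": 0, "az": 0, "tx": -0.004, "ty": 0, "tz": 0, "fingers": 0},
    {"ax": 0, "ay": 0, "az": 0, "tx": -0.008, "ty": 0, "tz": 0, "fingers": 0},
    {"ax": 0, "ay": 0, "az": 0, "tx": -0.012, "ty": 0, "tz": 0, "fingers": 0},
    {"ax": 0, "ay": 0, "az": 0, "tx": -0.012, "ty": 0, "tz": 0, "fingers": 0},
  ],
)

```text
time_s: 3.93
position: [0.5627, -0.0921, 0.1271]
tool_rot: [0.385, 3.114, -0.001]
wrist_force: [2.9, -0.1, 5.3]
gripper_width: 0.002
finger_force: 3.1
```

>>> send_rows(
  commands=[
    {"ax": 0, "ay": 0, "az": 0, "tx": 0, "ty": 0, "tz": -0.015, "fingers": 0},
    {"ax": 0, "ay": 0, "az": 0, "tx": 0, "ty": 0, "tz": -0.06, "fingers": 0},
    {"ax": 0, "ay": 0, "az": 0, "tx": 0.024, "ty": 0, "tz": -0.1, "fingers": 0},
    {"ax": 0, "ay": 0, "az": 0, "tx": 0.024, "ty": 0, "tz": -0.1, "fingers": 0},
  ],
)

```text
time_s: 4.27
position: [0.5376, -0.0857, 0.2314]
tool_rot: [0.384, 3.113, -0.0]
wrist_force: [0.7, 0.3, 1.3]
gripper_width: -0.001
finger_force: 0.0
```

```bash
cat >> h.py <<'E'
def look(name,views={'scene':(215,170),'side':(240,185)}):
    ims=[]
    for n,(u0,v0) in views.items():
        c,R,t=cam(n)
        ims.append(cv2.convertScaleAbs(cv2.resize(c['image'][v0:v0+75,u0:u0+90],None,fx=4.4,fy=4.4,interpolation=cv2.INTER_CUBIC),alpha=1.5))
    cv2.imwrite(f'pics/{name}.png',np.hstack(ims))
E
python3 -c "
from h import *
look('a')"
```

```text
(no output)
```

View pics/a.png

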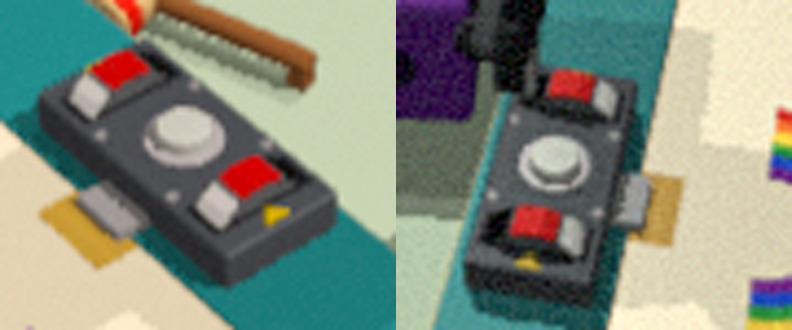

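The right wheel clicked once and now has red on top, same as the left. Two more identical strokes here.

>>> send_rows(
  commands=[
    {"ax": 0, "ay": 0, "az": 0, "tx": 0, "ty": 0, "tz": 0.04, "fingers": 0},
    {"ax": 0, "ay": 0, "az": 0, "tx": 0, "ty": 0, "tz": 0.08, "fingers": 0},
    {"ax": 0, "ay": 0, "az": 0, "tx": 0, "ty": 0, "tz": 0.096, "fingers": 0},
    {"ax": 0, "ay": 0, "az": 0, "tx": 0, "ty": 0, "tz": 0.098, "fingers": 0},
    {"ax": 0, "ay": 0, "az": 0, "tx": 0, "ty": 0, "tz": 0.1, "fingers": 0},
    {"ax": 0, "ay": 0, "az": 0, "tx": 0, "ty": 0, "tz": 0.1, "fingers": 0},
    {"ax": 0, "ay": 0, "az": 0, "tx": -0.004, "ty": 0, "tz": 0.1, "fingers": 0},
    {"ax": 0, "ay": 0, "az": 0, "tx": -0.008, "ty": 0, "tz": 0.1, "fingers": 0},
    {"ax": 0, "ay": 0, "az": 0, "tx": -0.012, "ty": 0, "tz": 0.1, "fingers": 0},
    {"ax": 0, "ay": 0, "az": 0, "tx": -0.016, "ty": 0, "tz": 0.1, "fingers": 0},
    {"ax": 0, "ay": 0, "az": 0, "tx": -0.02, "ty": 0, "tz": 0.1, "fingers": 0},
    {"ax": 0, "ay": 0, "az": 0, "tx": -0.024, "ty": 0, "tz": 0.1, "fingers": 0},
    {"ax": 0, "ay": 0, "az": 0, "tx": -0.024, "ty": 0, "tz": 0.1, "fingers": 0},
    {"ax": 0, "ay": 0, "az": 0, "tx": -0.024, "ty": 0, "tz": 0.085, "fingers": 0},
    {"ax": 0, "ay": 0, "az": 0, "tx": -0.024, "ty": 0, "tz": 0.07, "fingers": 0},
    {"ax": 0, "ay": 0, "az": 0, "tx": 0, "ty": 0, "tz": 0.07, "fingers": 0},
    {"ax": 0, "ay": 0, "az": 0, "tx": 0, "ty": 0, "tz": 0.07, "fingers": 0},
  ],
)

```text
time_s: 5.78
position: [0.5328, -0.0849, 0.1543]
tool_rot: [-0.384, -3.111, -0.001]
wrist_force: [-2.1, 0.7, -0.7]
gripper_width: 0.002
finger_force: 0.0
```

>>> send_rows(
  commands=[
    {"ax": 0, "ay": 0, "az": 0, "tx": 0, "ty": 0, "tz": 0.015, "fingers": 0},
    {"ax": 0, "ay": 0, "az": 0, "tx": 0, "ty": 0, "tz": 0.026, "fingers": 0},
    {"ax": 0, "ay": 0, "az": 0, "tx": 0, "ty": 0, "tz": 0.028, "fingers": 0},
    {"ax": 0, "ay": 0, "az": 0, "tx": 0, "ty": 0, "tz": 0.03, "fingers": 0},
    {"ax": 0, "ay": 0, "az": 0, "tx": 0, "ty": 0, "tz": 0.03, "fingers": 0},
    {"ax": 0, "ay": 0, "az": 0, "tx": -0.004, "ty": 0, "tz": 0.03, "fingers": 0},
    {"ax": 0, "ay": 0, "az": 0, "tx": -0.008, "ty": 0, "tz": 0.03, "fingers": 0},
    {"ax": 0, "ay": 0, "az": 0, "tx": -0.012, "ty": 0, "tz": 0.03, "fingers": 0},
    {"ax": 0, "ay": 0, "az": 0, "tx": -0.016, "ty": 0, "tz": 0.03, "fingers": 0},
    {"ax": 0, "ay": 0, "az": 0, "tx": -0.02, "ty": 0, "tz": 0.03, "fingers": 0},
    {"ax": 0, "ay": 0, "az": 0, "tx": -0.024, "ty": 0, "tz": 0.03, "fingers": 0},
    {"ax": 0, "ay": 0, "az": 0, "tx": -0.024, "ty": 0, "tz": 0.03, "fingers": 0},
    {"ax": 0, "ay": 0, "az": 0, "tx": -0.024, "ty": 0, "tz": 0.015, "fingers": 0},
    {"ax": 0, "ay": 0, "az": 0, "tx": -0.024, "ty": 0, "tz": -0.02, "fingers": 0},
    {"ax": 0, "ay": 0, "az": 0, "tx": 0, "ty": 0, "tz": -0.06, "fingers": 0},
    {"ax": 0, "ay": 0, "az": 0, "tx": 0, "ty": 0, "tz": -0.07, "fingers": 0},
    {"ax": 0, "ay": 0, "az": 0, "tx": 0, "ty": 0, "tz": -0.07, "fingers": 0},
  ],
)

```text
time_s: 7.2
position: [0.5381, -0.0859, 0.2285]
tool_rot: [0.385, 3.114, -0.0]
wrist_force: [0.4, 0.2, 0.2]
gripper_width: -0.002
finger_force: 0.0
```

```bash
python3 -c "
from h import *
look('b')"
```

```text
(no output)
```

View pics/b.png

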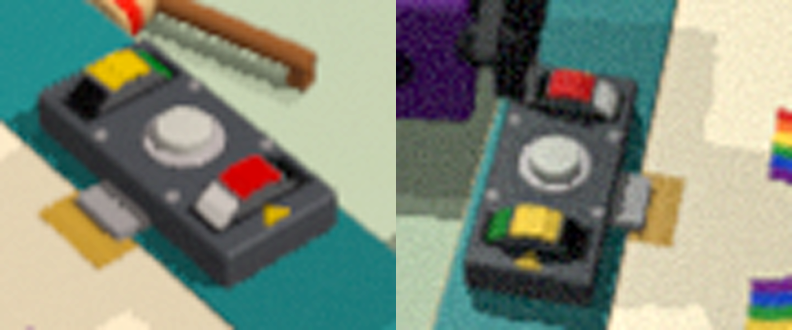

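The right wheel now shows yellow on top. Next is the left wheel, 100 mm along tool +y.

>>> send_rows(
  commands=[
    {"ax": 0, "ay": 0, "az": 0, "tx": 0, "ty": 0.04, "tz": 0, "fingers": 0},
    {"ax": 0, "ay": 0, "az": 0, "tx": 0, "ty": 0.08, "tz": 0, "fingers": 0},
    {"ax": 0, "ay": 0, "az": 0, "tx": 0, "ty": 0.1, "tz": 0, "fingers": 0},
    {"ax": 0, "ay": 0, "az": 0, "tx": 0, "ty": 0.1, "tz": 0, "fingers": 0},
    {"ax": 0, "ay": 0, "az": 0, "tx": 0, "ty": 0.1, "tz": 0.04, "fingers": 0},
    {"ax": 0, "ay": 0, "az": 0, "tx": 0, "ty": 0.1, "tz": 0.08, "fingers": 0},
    {"ax": 0, "ay": 0, "az": 0, "tx": 0, "ty": 0.1, "tz": 0.096, "fingers": 0},
    {"ax": 0, "ay": 0, "az": 0, "tx": 0, "ty": 0.1, "tz": 0.098, "fingers": 0},
    {"ax": 0, "ay": 0, "az": 0, "tx": 0, "ty": 0.1, "tz": 0.1, "fingers": 0},
    {"ax": 0, "ay": 0, "az": 0, "tx": 0, "ty": 0.1, "tz": 0.1, "fingers": 0},
  ],
)

```text
time_s: 8.13
position: [0.5593, 0.0105, 0.1266]
tool_rot: [-0.385, -3.114, 0.001]
wrist_force: [-5.5, -0.3, 17.8]
gripper_width: 0.003
finger_force: 9.6
```

>>> send_rows(
  commands=[
    {"ax": 0, "ay": 0, "az": 0, "tx": 0, "ty": 0, "tz": -0.001, "fingers": 0},
    {"ax": 0, "ay": 0, "az": 0, "tx": 0, "ty": 0, "tz": -0.001, "fingers": 0},
    {"ax": 0, "ay": 0, "az": 0, "tx": 0, "ty": 0, "tz": -0.001, "fingers": 0},
  ],
)

```text
time_s: 8.38
position: [0.5605, 0.0102, 0.1271]
tool_rot: [-0.386, -3.116, 0.002]
wrist_force: [-5.4, -0.7, 13.9]
gripper_width: -0.001
finger_force: 6.8
```

>>> send_rows(
  commands=[
    {"ax": 0, "ay": 0, "az": 0, "tx": 0, "ty": 0, "tz": -0.001, "fingers": 0},
    {"ax": 0, "ay": 0, "az": 0, "tx": 0, "ty": 0, "tz": -0.001, "fingers": 0},
    {"ax": 0, "ay": 0, "az": 0, "tx": 0, "ty": 0, "tz": -0.001, "fingers": 0},
  ],
)

```text
time_s: 8.63
position: [0.5603, 0.0102, 0.1272]
tool_rot: [-0.386, -3.115, 0.002]
wrist_force: [-2.0, -0.8, 8.7]
gripper_width: 0.001
finger_force: 4.4
```

Steady at 8.7 N, so I'll stroke, lift and look after two strokes.

>>> send_rows(
  commands=[
    {"ax": 0, "ay": 0, "az": 0, "tx": -0.004, "ty": 0, "tz": 0, "fingers": 0},
    {"ax": 0, "ay": 0, "az": 0, "tx": -0.008, "ty": 0, "tz": 0, "fingers": 0},
    {"ax": 0, "ay": 0, "az": 0, "tx": -0.012, "ty": 0, "tz": 0, "fingers": 0},
    {"ax": 0, "ay": 0, "az": 0, "tx": -0.016, "ty": 0, "tz": 0, "fingers": 0},
    {"ax": 0, "ay": 0, "az": 0, "tx": -0.02, "ty": 0, "tz": 0, "fingers": 0},
    {"ax": 0, "ay": 0, "az": 0, "tx": -0.024, "ty": 0, "tz": 0, "fingers": 0},
    {"ax": 0, "ay": 0, "az": 0, "tx": -0.024, "ty": 0, "tz": 0, "fingers": 0},
    {"ax": 0, "ay": 0, "az": 0, "tx": -0.024, "ty": 0, "tz": -0.015, "fingers": 0},
    {"ax": 0, "ay": 0, "az": 0, "tx": -0.024, "ty": 0, "tz": -0.03, "fingers": 0},
    {"ax": 0, "ay": 0, "az": 0, "tx": 0, "ty": 0, "tz": -0.03, "fingers": 0},
    {"ax": 0, "ay": 0, "az": 0, "tx": 0, "ty": 0, "tz": -0.03, "fingers": 0},
  ],
)

```text
time_s: 9.55
position: [0.5572, 0.0108, 0.1563]
tool_rot: [-0.385, -3.111, 0.001]
wrist_force: [-1.4, -0.1, -1.0]
gripper_width: -0.003
finger_force: 0.0
```

>>> send_rows(
  commands=[
    {"ax": 0, "ay": 0, "az": 0, "tx": 0, "ty": 0, "tz": 0.015, "fingers": 0},
    {"ax": 0, "ay": 0, "az": 0, "tx": 0, "ty": 0, "tz": 0.026, "fingers": 0},
    {"ax": 0, "ay": 0, "az": 0, "tx": 0, "ty": 0, "tz": 0.028, "fingers": 0},
    {"ax": 0, "ay": 0, "az": 0, "tx": 0, "ty": 0, "tz": 0.03, "fingers": 0},
    {"ax": 0, "ay": 0, "az": 0, "tx": 0, "ty": 0, "tz": 0.03, "fingers": 0},
    {"ax": 0, "ay": 0, "az": 0, "tx": -0.004, "ty": 0, "tz": 0.03, "fingers": 0},
    {"ax": 0, "ay": 0, "az": 0, "tx": -0.008, "ty": 0, "tz": 0.03, "fingers": 0},
    {"ax": 0, "ay": 0, "az": 0, "tx": -0.012, "ty": 0, "tz": 0.03, "fingers": 0},
    {"ax": 0, "ay": 0, "az": 0, "tx": -0.016, "ty": 0, "tz": 0.03, "fingers": 0},
    {"ax": 0, "ay": 0, "az": 0, "tx": -0.02, "ty": 0, "tz": 0.03, "fingers": 0},
    {"ax": 0, "ay": 0, "az": 0, "tx": -0.024, "ty": 0, "tz": 0.03, "fingers": 0},
    {"ax": 0, "ay": 0, "az": 0, "tx": -0.024, "ty": 0, "tz": 0.03, "fingers": 0},
    {"ax": 0, "ay": 0, "az": 0, "tx": -0.024, "ty": 0, "tz": 0.015, "fingers": 0},
    {"ax": 0, "ay": 0, "az": 0, "tx": -0.024, "ty": 0, "tz": -0.02, "fingers": 0},
    {"ax": 0, "ay": 0, "az": 0, "tx": 0, "ty": 0, "tz": -0.06, "fingers": 0},
    {"ax": 0, "ay": 0, "az": 0, "tx": 0, "ty": 0, "tz": -0.07, "fingers": 0},
    {"ax": 0, "ay": 0, "az": 0, "tx": 0, "ty": 0, "tz": -0.07, "fingers": 0},
  ],
)

```text
time_s: 10.97
position: [0.5628, 0.0118, 0.232]
tool_rot: [0.384, 3.113, 0.003]
wrist_force: [1.0, 0.1, -1.2]
gripper_width: -0.0
finger_force: 0.0
```

```bash
python3 -c "
from h import *
look('c')"
```

```text
(no output)
```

View pics/c.png

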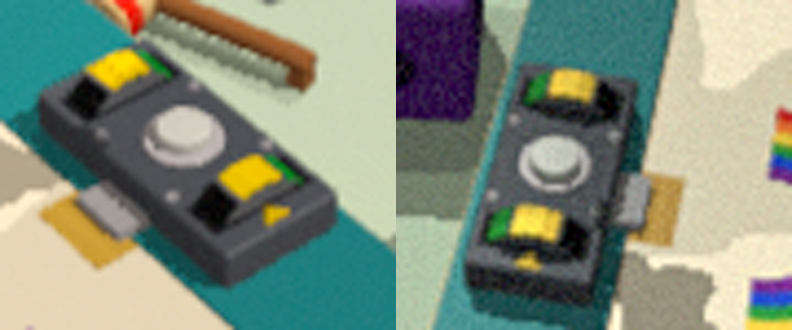

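Both wheels show yellow on top, at (250,175) and (118,70) in the crop. Next is the button press.

>>> send_rows(
  commands=[
    {"ax": 0, "ay": 0, "az": 0, "tx": -0.006, "ty": -0.03, "tz": 0, "fingers": 0},
    {"ax": 0, "ay": 0, "az": 0, "tx": -0.011, "ty": -0.05, "tz": 0, "fingers": 0},
    {"ax": 0, "ay": 0, "az": 0, "tx": -0.011, "ty": -0.05, "tz": 0.03, "fingers": 0},
    {"ax": 0, "ay": 0, "az": 0, "tx": -0.011, "ty": -0.05, "tz": 0.06, "fingers": 0},
    {"ax": 0, "ay": 0, "az": 0, "tx": -0.011, "ty": -0.05, "tz": 0.09, "fingers": 0},
    {"ax": 0, "ay": 0, "az": 0, "tx": -0.011, "ty": -0.05, "tz": 0.1, "fingers": 0},
    {"ax": 0, "ay": 0, "az": 0, "tx": -0.011, "ty": -0.05, "tz": 0.102, "fingers": 0},
    {"ax": 0, "ay": 0, "az": 0, "tx": -0.011, "ty": -0.05, "tz": 0.102, "fingers": 0},
  ],
)

```text
time_s: 11.73
position: [0.559, -0.0398, 0.1251]
tool_rot: [-0.385, -3.114, 0.0]
wrist_force: [-0.5, -0.7, 0.6]
gripper_width: 0.004
finger_force: 0.0
```

>>> send_rows(
  commands=[
    {"ax": 0, "ay": 0, "az": 0, "tx": 0, "ty": 0, "tz": 0.003, "fingers": 0},
    {"ax": 0, "ay": 0, "az": 0, "tx": 0, "ty": 0, "tz": 0.005, "fingers": 0},
    {"ax": 0, "ay": 0, "az": 0, "tx": 0, "ty": 0, "tz": 0.007, "fingers": 0},
    {"ax": 0, "ay": 0, "az": 0, "tx": 0, "ty": 0, "tz": 0.008, "fingers": 0},
    {"ax": 0, "ay": 0, "az": 0, "tx": 0, "ty": 0, "tz": 0.008, "fingers": 0},
    {"ax": 0, "ay": 0, "az": 0, "tx": 0, "ty": 0, "tz": 0.008, "fingers": 0},
  ],
)

```text
time_s: 12.23
position: [0.5617, -0.0399, 0.1194]
tool_rot: [0.385, 3.115, 0.001]
wrist_force: [2.0, 0.1, 4.5]
gripper_width: -0.0
finger_force: 2.0
```

Button about 4.5 mm in. I'll press it fully.

>>> send_rows(
  commands=[
    {"ax": 0, "ay": 0, "az": 0, "tx": 0, "ty": 0, "tz": 0.0015, "fingers": 0},
    {"ax": 0, "ay": 0, "az": 0, "tx": 0, "ty": 0, "tz": 0.0025, "fingers": 0},
    {"ax": 0, "ay": 0, "az": 0, "tx": 0, "ty": 0, "tz": 0.0025, "fingers": 0},
    {"ax": 0, "ay": 0, "az": 0, "tx": 0, "ty": 0, "tz": 0.0025, "fingers": 0},
  ],
)

```text
time_s: 12.57
position: [0.5617, -0.0399, 0.118]
tool_rot: [0.384, 3.114, 0.001]
wrist_force: [-0.6, 0.2, 12.7]
gripper_width: -0.001
finger_force: 6.5
```

Bottomed out at z = 0.118 with 12.7 N. Now I'll let go, rise and check.

>>> send_rows(
  commands=[
    {"ax": 0, "ay": 0, "az": 0, "tx": 0, "ty": 0, "tz": -0.01, "fingers": 0},
    {"ax": 0, "ay": 0, "az": 0, "tx": 0, "ty": 0, "tz": -0.04, "fingers": 0},
    {"ax": 0, "ay": 0, "az": 0, "tx": 0, "ty": 0, "tz": -0.08, "fingers": 0},
    {"ax": 0, "ay": 0, "az": 0, "tx": 0.04, "ty": 0, "tz": -0.12, "fingers": 0},
    {"ax": 0, "ay": 0, "az": 0, "tx": 0.08, "ty": 0, "tz": -0.14, "fingers": 0},
    {"ax": 0, "ay": 0, "az": 0, "tx": 0.1, "ty": 0, "tz": -0.14, "fingers": 0},
    {"ax": 0, "ay": 0, "az": 0, "tx": 0.1, "ty": 0, "tz": -0.14, "fingers": 0},
    {"ax": 0, "ay": 0, "az": 0, "tx": 0.1, "ty": 0, "tz": -0.14, "fingers": 0},
    {"ax": 0, "ay": 0, "az": 0, "tx": 0.1, "ty": 0, "tz": -0.14, "fingers": 0},
    {"ax": 0, "ay": 0, "az": 0, "tx": 0.1, "ty": 0, "tz": -0.14, "fingers": 0},
    {"ax": 0, "ay": 0, "az": 0, "tx": 0.1, "ty": 0, "tz": -0.14, "fingers": 0},
    {"ax": 0, "ay": 0, "az": 0, "tx": 0.1, "ty": 0, "tz": -0.14, "fingers": 0},
  ],
)

```text
time_s: 13.57
position: [0.4637, -0.0158, 0.2549]
tool_rot: [-0.385, -3.116, 0.0]
wrist_force: [-1.1, -0.1, -0.0]
gripper_width: 0.002
finger_force: 0.0
```

```bash
python3 - <<'E'
from h import *
look('d')
c,R,t=cam('scene'); W=cloud(c,R,t)
x=np.array([.970,-.241]);y=np.array([.241,.970])
L=W[...,:2]-np.array([.560,-.040]); lx=L@x; ly=L@y
for a,b,d in [(52,62,60),(100,110,60),(270,278,150)]:
    m=(lx>a/1000)&(lx<b/1000)&(abs(ly)<d/1000); print(a,np.nanmedian(W[...,2][m]))
m=(lx**2+ly**2<.008**2); print('button',np.nanmedian(W[...,2][m]))
E
```

```text
52 0.11304396488442824
100 0.10810056372642775
270 0.09097507557456985
button 0.12454772709028604
```

View pics/d.png

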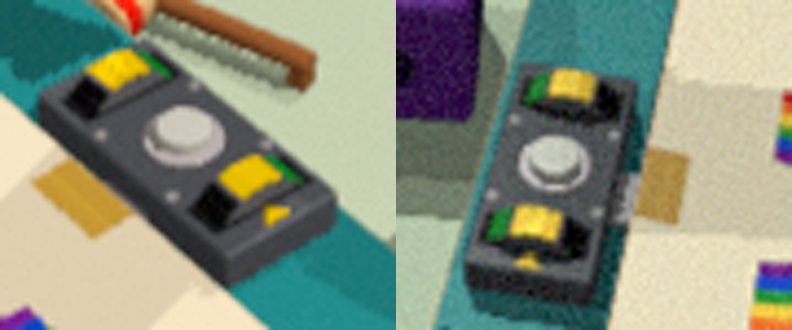

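The lid is ajar with its front top at about 0.113, both wheels show yellow, and the button is back out at 0.1245. The arm is clear, so I'm handing in.

```bash
python3 -c "
from bench import close_job
print(close_job())"
```

```text
the job is handed in; nothing more can be done
None
```

The job is handed in: both wheels show yellow on top, the button was pressed fully down and is out again, and the lid sprang ajar by itself; I did not re-measure the toys' positions at the end, though the arm never went near them.

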